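Queue machined parts by height for the microscope

ROBOT

A 7-joint arm with a two-finger parallel gripper is mounted at the origin on the work surface. World frame = base frame: x ahead of the robot, y to its left, z up, the work surface at z = 0. Lengths are in m, angles in rad, forces in N, time in s.
With the tool pointing down it reaches from about 0.375 to 0.925 m from the base axis. Payload 3.1 kg.
Tool frame: the origin (TCP) lies on the centre line of the jaws, within the pads' length; the fingertips stand ctrl.tip_reach ahead of it and the grasp point (between the pads) lies 3 mm ahead of it (ctrl.tip_reach is the distance from the TCP to the fingertips, in m); z points along the fingers, y is the direction in which the jaws open and shut (so a half turn about z gives the same grasp; the last joint's range is limited). The gripper opens to 85 mm and grips with 20 to 120 N. Pads are 22 mm wide; open, the fingers measure 114 mm over their backs; the gripper's body (76 mm by 85 mm) begins 54 mm behind the grasp point. The pads swing forward as they close: fully open they stand 13 mm farther back than shut.
Start: joints at [1.056, 0.383, 0.044, 1.598, -0.018, 1.161, -0.05], TCP at [0.263, -0.594, 0.253] pointing down, gripper open.
Joint ranges: [-2.61, 2.61], [-0.41, 2.15], [-1.48, 1.57], [0, 2.5], [-1.57, 4.71], [0.05, 1.97], [-2.85, 2.85]. Speed limits (rad/s): [2.79, 2.79, 3.14, 3.14, 3.14, 3.14, 3.14].

INTERFACE

Orientations are given as a rotation vector (axis times angle).
In Python, from cell import ctrl, grab_frame, order gives the robot as it stands.
- The arm moves only by the tool arm_command, never from a script. Its argument "targets" is a list of rows, each a list of 6 numbers: the shift along the tool's x, y, z in units of 25 mm (1.0 is 25 mm), then the turn, a rotation vector about the tool's x, y, z in units of 5 degrees (1.0 is 5 degrees). A call has 1 to 20 rows; each row shifts and turns the commanded pose from where the row before left it, along the tool's axes as they then stand; what a row does not reach is not made up. A row lasts 1/12 s, in which the tool goes at most 41.7 mm and 7.16 degrees, less where a joint would pass 70% of its speed; a pose out of reach is approached as far as the arm can. A call is refused whole if a number of a shift passes 1 or a number of a turn 1, either way. A call with a gripper value outside its range is refused whole. "gripper" is the opening in per cent of the stroke, from 0 (shut) to 100 (fully open), set as the call begins (left out, the last holds). The fingers move at their own pace and stop on an object; the grip force is fixed at half the most. Time passes only in rows, so rows that do not move let the fingers close. It gives the time, the measured TCP pose, the force and the opening at its end, in the units of the state.
- ctrl.state(): the state, without advancing time (a new reading comes with each control period).
- grab_frame(name): name is "side" or "top" or "wrist"; returns a dict with "color" (420x560x3 uint8, red, green, blue), "intrinsics" (3x3 intrinsics, pixels), "eye" and "attitude" of the camera in the world; the wrist camera has in their place "tool_from_camera" (4x4, takes a point from camera to tool coordinates, whose origin is the TCP and whose axes are the flange's). Camera axes: x right, y down, z forward; pixel columns grow to the right and rows downward; lengths in m; the calibration is good to about 2 mm. The wrist camera is an equidistant fisheye: a pixel r from the principal point sees the ray r / f radians off the axis. A picture is of the moment at which its call begins: read the wrist's pose just before it. There is no depth.
- order.job_done(): hands the job in, once; it reports no verdict.
The state is a dict: "time": time; "qpos": joint angles; "qd": joint speeds; "joint_efforts": joint torques, N m; "eef_pos": TCP position; "eef_rot": TCP orientation; "ft_force": force on the tool from outside, world axes, zero at the start; "ft_torque": the same for the moment, N m; "width": opening from 0.0 (shut) to 1.0 (fully open).
Only numpy, scipy, OpenCV 4.12 (cv2) and the standard library are available. Lean on these libraries where they do the work, as an engineer would, in place of code of your own. Each camera call takes 0.05 s, during which the arm holds its last target.

TASK

Queue the four machined parts on the mat (ball bearing, hexagonal nut, valve spool and stepped spindle) for inspection, so that the focus only has to be raised from one to the next: stand each upright in the middle of its own round pad on the steel strip, in order of height, the shortest on the pad nearest the microscope and the tallest on the farthest pad. Set them down without dropping them, do not bump the microscope, and leave the spare eyepiece standing where it is.

Things in the scene. Friction and masses are not known exactly. Their poses are not given: they have to be found in the camera images.
- bearing_center (a point): shortest part: ball bearing, steel, standing flat like a puck with its dark shielded face and bore up, diameter 40 mm, height 24 mm. This point is on its axis half-way up, 12 mm above its underside; z up along the axis. Loose, standing upright on the 3 mm thick blue-grey mat at the start.
- hex_nut_center (a point): second shortest part: brass six-sided coupling nut standing on end, 32 mm across flats (37 mm across corners), height 37 mm, round bore in the top. This point is on its axis half-way up, 18.5 mm above its underside; z up along the axis; two of its flats face its own +x and -x, the others every 60 degrees. Loose, standing upright on the 3 mm thick blue-grey mat at the start.
- spool_center (a point): second tallest part: aluminium valve spool standing on end, a cylinder of 38 mm diameter with two grooves round it and a shallow hole in the top, height 51 mm. This point is on its axis half-way up, 25.5 mm above its underside; z up along the axis. Loose, standing upright on the 3 mm thick blue-grey mat at the start.
- spindle_center (a point): tallest part: stepped steel spindle standing on its thick end, 31 mm diameter for the lower 44 mm, then 20 mm diameter with a small keyway to the top, height 66 mm. This point is on its axis half-way up, 33 mm above its underside; z up along the axis. Loose, standing upright on the 3 mm thick blue-grey mat at the start.
- pad_a: rightmost (lowest y) of the four equal round sample pads, aluminium with a black rubber face, held firmly by magnet on a bare steel strip (the row runs roughly along y, turned by up to 0.15 rad, pads about 88 mm apart): diameter 64 mm, 10 mm high. Origin at the centre of its underside, which is 6 mm above the table, so that its flat top face is at 10 mm along its z and 16 mm above the table.
- pad_b: second from the right of the four equal round sample pads, aluminium with a black rubber face, held firmly by magnet on a bare steel strip (the row runs roughly along y, turned by up to 0.15 rad, pads about 88 mm apart): diameter 64 mm, 10 mm high. Origin at the centre of its underside, which is 6 mm above the table, so that its flat top face is at 10 mm along its z and 16 mm above the table.
- pad_c: third from the right of the four equal round sample pads, aluminium with a black rubber face, held firmly by magnet on a bare steel strip (the row runs roughly along y, turned by up to 0.15 rad, pads about 88 mm apart): diameter 64 mm, 10 mm high. Origin at the centre of its underside, which is 6 mm above the table, so that its flat top face is at 10 mm along its z and 16 mm above the table.
- pad_d: leftmost (highest y) of the four equal round sample pads, aluminium with a black rubber face, held firmly by magnet on a bare steel strip (the row runs roughly along y, turned by up to 0.15 rad, pads about 88 mm apart): diameter 64 mm, 10 mm high. Origin at the centre of its underside, which is 6 mm above the table, so that its flat top face is at 10 mm along its z and 16 mm above the table.
- microscope_front (a point): cream stereo microscope with black eyepieces, 0.40 m tall, fixed at the left (+y) or right (-y) side of the table (a laptop stands on the other side). This point is the middle of the front edge of its base, on top (28 mm up); the base runs 0.33 m back along its x axis and is 0.26 m wide; the eyepieces overhang the point by 15 mm, 0.38 m up. Nothing is to be done near it.
- eyepiece_center (a point): spare microscope eyepiece, a bystander: black plastic cylinder with a thin white ring and a lens on top, diameter 32 mm, height 42 mm, standing loose on the mat in the same row as the metal parts. This point is on its axis half-way up.
Mind the look-alikes: they are no part of the job. What is shaped like the part that bears hex_nut_center but purple is not meant. What is shaped like the part that bears spindle_center but purple is not meant.

How it is judged:
By the outcome, as a careful person would: the job done as asked, in the order asked, and still so for the second after the job is handed in, with the robot touching nothing.
It also fails if it takes over 96 s, if anything falls off the work surface, if the arm or the gripper's body presses on something with over 40 N, if the wrist force passes 120 N, or if a joint passes its speed limit or range.

## Working session

There is one attempt and no reset: what is moved stays moved. The work goes in short steps, Python scripts to look and compute and a tool call to move; the robot and the scene stay as the last step left them, time stands still between calls to the robot, and variables do not carry over. Pictures are saved under pics/ and viewed, and the job is handed in when it is done.

Besides the shell and the picture viewer there is one more tool, called as name(argument=value, ...) on one line, values as JSON. arm_command: Moves the arm, as the interface text tells. Its arguments: {"type":"object","properties":{"targets":{"type":"array"},"gripper":{"type":"number"}},"required":["targets"]}

```bash
ls; mkdir -p pics
python3 - <<'E'
from cell import ctrl, grab_frame, order
import cv2
print(ctrl.state(), ctrl.tip_reach)
for n in ["side","top"]:
    f=grab_frame(n); cv2.imwrite(f"pics/{n}0.png",f["color"][:,:,::-1]); print(n,f["intrinsics"],f["eye"],f["attitude"])
E
```

```text
pics
{'time': 0.0, 'qpos': array([ 1.05620821,  0.38383499,  0.04383766,  1.59957802, -0.01789868,
        1.16124226, -0.04989606]), 'qd': array([-2.41819060e-04, -5.58391249e-04, -2.28196656e-03, -2.05913493e-05,
        1.36135318e-04,  2.90040887e-03,  1.82502809e-03]), 'joint_efforts': array([ 1.08569923e-04, -4.33461428e+01,  1.02441017e+00, -2.49510652e+01,
        1.06006235e-02,  1.13108545e-02, -5.85280198e-07]), 'eef_pos': array([ 0.2627671 , -0.5935365 ,  0.25188531]), 'eef_rot': array([-3.07107360e+00, -6.49551368e-01,  1.08966692e-03]), 'ft_force': array([0.47430979, 0.11737235, 0.12761946]), 'ft_torque': array([0.03322763, 0.06149432, 0.00751983]), 'width': 0.9993036734876389} 0.022
side [[391.65272375   0.         276.51364587]
 [  0.         391.65272375 210.02653157]
 [  0.           0.           1.        ]] [ 0.15543113 -0.44648852  0.81598498] [-2.2705125   0.98085081 -0.37924256]
top [[433.71394408   0.         279.23827379]
 [  0.         433.71394408 205.93138535]
 [  0.           0.           1.        ]] [ 4.59922466e-01 -2.24612996e-04  1.21326832e+00] [-2.15138978  2.16730414 -0.17035751]
```

View pics/top0.png

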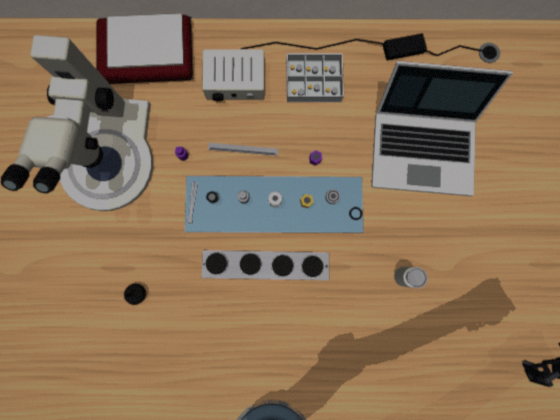

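View pics/side0.png

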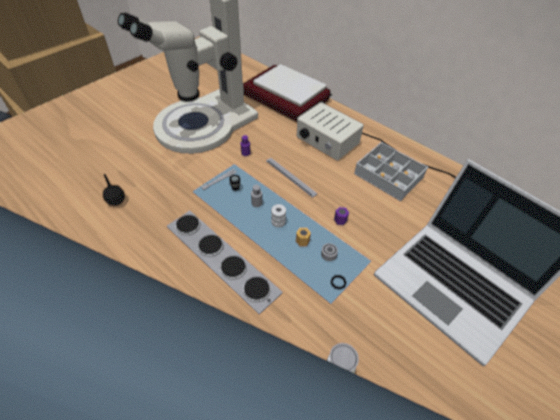

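```bash
python3 - <<'E'
import cv2
for n,(x0,x1,y0,y1) in {"top":(180,370,170,290),"side":(160,370,150,320)}.items():
    a=cv2.imread(f"pics/{n}0.png")[y0:y1,x0:x1]
    cv2.imwrite(f"pics/{n}0z.png",cv2.resize(a,None,fx=4 if n=="top" else 3.5,fy=4 if n=="top" else 3.5,interpolation=cv2.INTER_CUBIC))
E
cat > h.py <<'E'
import numpy as np, cv2
from scipy.spatial.transform import Rotation as R
def ray(f,uv,st=None):
    K=np.array(f["intrinsics"]);u=(np.array(uv,float)-[K[0,2],K[1,2]])/[K[0,0],K[1,1]]
    if "eye" in f:
        d=np.array([u[0],u[1],1.]);return np.array(f["eye"]),R.from_rotvec(f["attitude"]).apply(d)
    th=np.hypot(*u);d=np.array([np.sin(th)*u[0]/th,np.sin(th)*u[1]/th,np.cos(th)]) if th>0 else np.array([0,0,1.])
    T=np.array(f["tool_from_camera"]);Rw=R.from_rotvec(st["eef_rot"]).as_matrix()
    return np.array(st["eef_pos"])+Rw@T[:3,3], Rw@T[:3,:3]@d
def at(f,uv,z,st=None):
    o,d=ray(f,uv,st);return o+d*(z-o[2])/d[2]
def proj(f,p,st=None):
    K=np.array(f["intrinsics"]);p=np.array(p,float)
    if "eye" in f:
        c=R.from_rotvec(f["attitude"]).inv().apply(p-f["eye"]);u=c[:2]/c[2]
    else:
        T=np.array(f["tool_from_camera"]);Rw=R.from_rotvec(st["eef_rot"]).as_matrix()
        c=T[:3,:3].T@(Rw.T@(p-st["eef_pos"])-T[:3,3]);r=np.hypot(c[0],c[1]);u=c[:2]/max(r,1e-9)*np.arctan2(r,c[2])
    return u*[K[0,0],K[1,1]]+[K[0,2],K[1,2]]
def units(st,tgt,yaw):
    """rows-units total from state to target pos, with tool down at yaw; shift in present axes"""
    Rw=R.from_rotvec(st["eef_rot"]);Rt=R.from_matrix(np.array([[np.cos(yaw),np.sin(yaw),0],[np.sin(yaw),-np.cos(yaw),0],[0,0,-1]]))
    return Rw.inv().apply(np.array(tgt)-st["eef_pos"])/.025, np.degrees((Rw.inv()*Rt).as_rotvec())/5
E
python3 - <<'E'
from cell import *
from h import *
f=grab_frame("top")
for n,uv,z in [("eyep",(212,197),.045),("spindle",(243,197),.069),("spool",(275,199),.054),("nut",(307,200),.04),("bearing",(333,197),.027),("d",(216.5,263.5),.016),("c",(250,264),.016),("b",(283,265),.016),("a",(312.5,266),.016)]:
    print(n,at(f,uv,z).round(4))
print(grab_frame("wrist")["tool_from_camera"],grab_frame("wrist")["intrinsics"])
E
```

```text
eyep [0.6472 0.1583 0.045 ]
spindle [0.6428 0.0726 0.069 ]
spool [ 0.6393 -0.0129  0.054 ]
nut [ 0.6382 -0.1007  0.04  ]
bearing [ 0.6482 -0.1742  0.027 ]
d [0.468  0.1477 0.016 ]
c [0.4658 0.0564 0.016 ]
b [ 0.4623 -0.0338  0.016 ]
a [ 0.4589 -0.1146  0.016 ]
[[-5.57017522e-04 -9.51397937e-01 -3.07963724e-01  8.01701183e-02]
 [ 9.99999045e-01 -1.40524792e-04 -1.37458395e-03  1.92205907e-03]
 [ 1.26449980e-03 -3.07964195e-01  9.51397107e-01 -1.20597889e-01]
 [ 0.00000000e+00  0.00000000e+00  0.00000000e+00  1.00000000e+00]] [[325.1922621    0.         287.18302423]
 [  0.         325.1922621  209.41489281]
 [  0.           0.           1.        ]]
```

View pics/top0z.png

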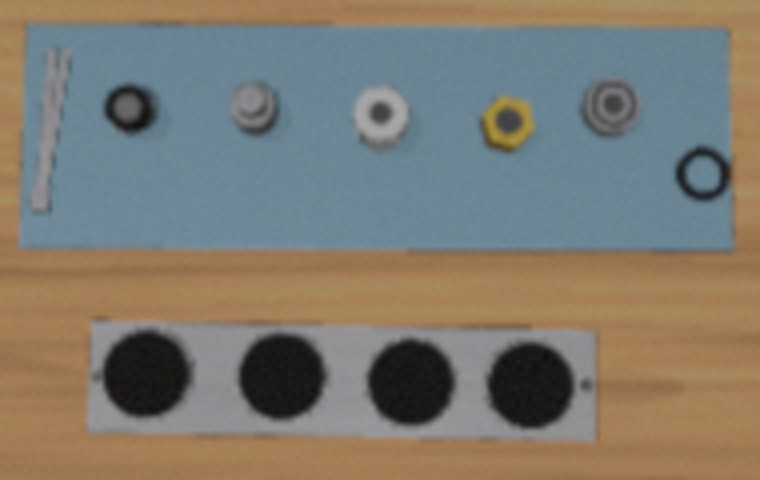

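View pics/side0z.png

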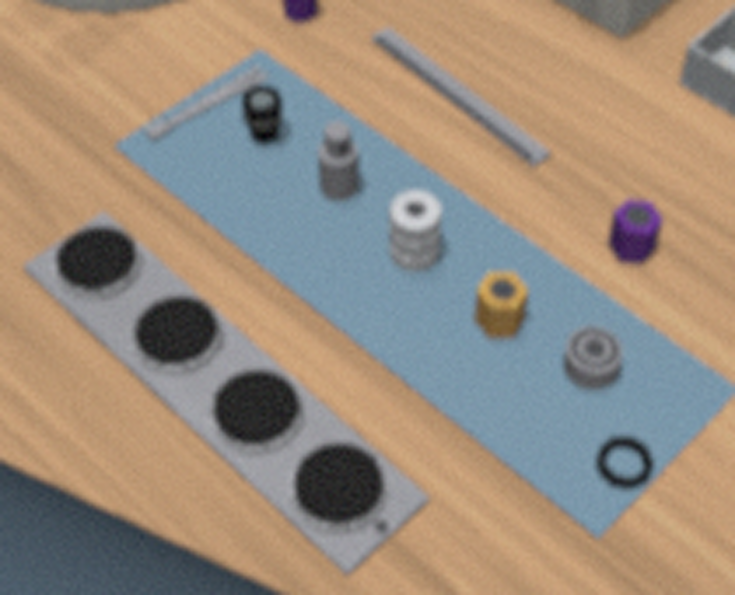

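arm_command(targets=[[1,-0.45,0.1,0,0,0],[1,-0.45,0.1,0,0,0],[1,-0.45,0.1,0,0,0],[1,-0.45,0.1,0,0,0],[1,-0.45,0.1,0,0,0],[1,-0.45,0.1,0,0,0],[1,-0.45,0.1,0,0,0],[1,-0.45,0.1,0,0,0],[1,-0.45,0.1,0,0,0],[1,-0.45,0.1,0,0,0],[1,-0.45,0.1,0,0,0],[1,-0.45,0.1,0,0,0],[1,-0.45,0.1,0,0,0],[1,-0.45,0.1,0,0,0],[1,-0.45,0.1,0,0,0],[1,-0.45,0.1,0,0,0],[1,-0.45,0.1,0,0,0],[1,-0.45,0.1,0,0,0],[1,-0.45,0.1,0,0,0],[1,-0.45,0.1,0,0,0]], gripper=100)

```text
time: 1.92
eef_pos: [0.6299, -0.1852, 0.203]
eef_rot: [-3.074, -0.65, 0.0]
ft_force: [-0.0, 0.2, 0.4]
width: 1.0
```

arm_command(targets=[[0,0,0,0,0,-1],[0,0,0,0,0,-1],[0,0,0,0,0,-1],[0,0,0,0,0,-1],[0,0,0,0,0,-1],[0,0,0,0,0,-1],[0,0,0,0,0,-1],[0,0,0,0,0,-1],[0,0,0,0,0,-1],[0,0,0,0,0,-1],[0,0,0,0,0,-1],[0,0,0,0,0,-1],[0,0,0,0,0,-1],[0,0,0,0,0,-0.2],[0,0,0,0,0,0]])

```text
time: 3.17
eef_pos: [0.6291, -0.1864, 0.2031]
eef_rot: [-2.225, -2.217, 0.0]
ft_force: [-0.2, 0.2, 0.8]
width: 0.994
```

Run:
```python
from cell import *
from h import *
st=ctrl.state();f=grab_frame("wrist");cv2.imwrite("pics/w1.png",f["color"][:,:,::-1])
print(st["time"],st["eef_pos"],st["eef_rot"],st["qpos"])
for n,p in [("bearing",(.648,-.174,.027)),("nut",(.638,-.1007,.04)),("spool",(.639,-.013,.054))]: print(n,proj(f,p,st))
```

```text
3.1667 [ 0.62909267 -0.18636098  0.20305227] [-2.22514530e+00 -2.21717451e+00  8.61592537e-05] [ 0.53257401  0.47357864 -0.40293739  1.60905051  0.20176168  1.10069177
  0.07395468]
bearing [305.60585084 178.46882201]
nut [295.23184148  98.87804707]
spool [296.36604521  -2.82748381]
```

View pics/w1.png

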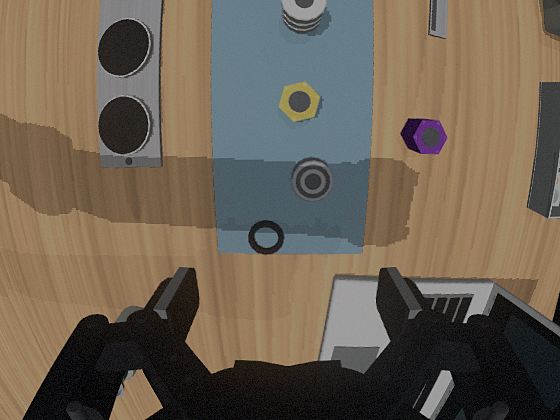

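Run:
```python
from cell import *
from h import *
st=ctrl.state();f=grab_frame("wrist")
im=f["color"].astype(int)
for n,uv,z in [("bearing",(312,180),.027),("nut",(299.5,102),.04),("a",(124.5,125),.016),("b",(125,47),.016),("ring",(266,237),.005)]:
    print(n,at(f,uv,z,st).round(4))
# nut
m=((im[:,:,0]-im[:,:,2])>60)&((im[:,:,0]+im[:,:,1])>240); m[:80]=0;m[130:]=0;m[:,:270]=0;m[:,330:]=0
c,_=cv2.findContours(m.astype(np.uint8),cv2.RETR_EXTERNAL,cv2.CHAIN_APPROX_NONE);c=max(c,key=cv2.contourArea)
P=np.array([at(f,p[0],.04,st)[:2] for p in c]);c0=np.array(at(f,cv2.minEnclosingCircle(c)[0],.04,st)[:2]);print(c0,len(P))
from scipy.optimize import least_squares
def res(x):
    a=x[2]+np.arange(6)*np.pi/3
    return ((P-x[:2])@np.array([np.cos(a),np.sin(a)])).max(1)-.016
for a0 in (0,.3,.6,.9):
    r=least_squares(res,[*c0,a0]);print(r.x,r.cost,np.degrees(r.x[2])%60)
a=cv2.resize(f["color"][60:220,250:350,::-1],None,fx=4,fy=4,interpolation=cv2.INTER_CUBIC)[:600];cv2.imwrite("pics/w1z.png",a)
```

```text
bearing [ 0.654  -0.1754  0.027 ]
nut [ 0.6417 -0.1034  0.04  ]
a [ 0.4652 -0.1166  0.016 ]
b [ 0.4684 -0.0355  0.016 ]
ring [ 0.608  -0.2421  0.005 ]
[ 0.64128572 -0.10249067] 108
[ 0.64124123 -0.10256425 -0.27195593] 2.7973131892071566e-05 44.41807294341504
[ 0.64124124 -0.10256425  0.77523383] 2.7973131871693745e-05 44.41762661596985
[ 0.64124123 -0.10256425  0.77523457] 2.7973131863421537e-05 44.4176689096082
[ 0.64124123 -0.10256425  0.7752394 ] 2.7973131861993975e-05 44.417945542681124
```

View pics/w1z.png

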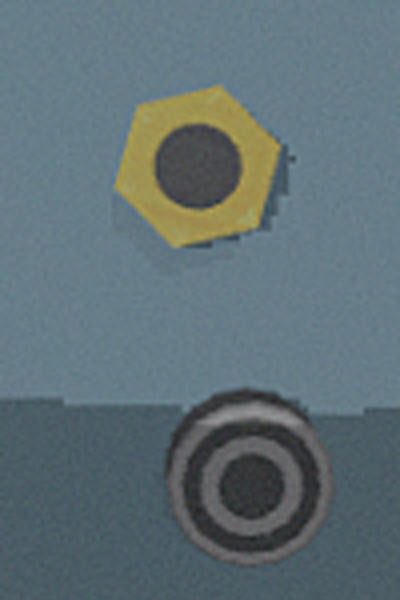

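arm_command(targets=[[0.15,0.35,0.8,0,0,0],[0.15,0.35,0.8,0,0,0],[0.14,0.3,0.8,0,0,0],[0,0,0.8,0,0,0],[0,0,0.8,0,0,0],[0,0,0,0,0,0],[0,0,0,0,0,0]])

```text
time: 3.85
eef_pos: [0.653, -0.1751, 0.1018]
eef_rot: [-2.222, -2.216, 0.003]
ft_force: [0.1, 0.0, 0.9]
width: 1.001
```

Run:
```python
from cell import *
from h import *
st=ctrl.state();f=grab_frame("wrist");cv2.imwrite("pics/w2.png",f["color"][:,:,::-1])
print(st["time"],st["eef_pos"],st["eef_rot"])
print(proj(f,(.654,-.1754,.027),st),proj(f,st["eef_pos"]*[1,1,0]+[0,0,.027],st))
```

```text
3.85 [ 0.65297137 -0.1750787   0.101813  ] [-2.22238473 -2.21630611  0.00327649]
[286.51563932 231.58450698] [284.92217153 231.12546384]
```

View pics/w2.png

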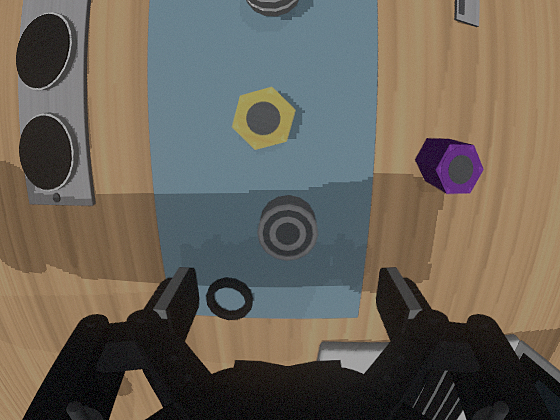

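arm_command(targets=[[0,0.04,0.7,0,0,0],[0,0,0.7,0,0,0],[0,0,0.6,0,0,0],[0,0,0.5,0,0,0],[0,0,0.4,0,0,0],[0,0,0,0,0,0],[0,0,0,0,0,0]])

```text
time: 4.48
eef_pos: [0.655, -0.1752, 0.0303]
eef_rot: [-2.223, -2.218, 0.001]
ft_force: [-0.3, 0.2, 0.0]
width: 0.999
```

arm_command(targets=[[0,0,0,0,0,0],[0,0,0,0,0,0],[0,0,0,0,0,0],[0,0,0,0,0,0],[0,0,0,0,0,0],[0,0,0,0,0,0],[0,0,0,0,0,0],[0,0,0,0,0,0],[0,0,0,0,0,0],[0,0,0,0,0,0]], gripper=0)

```text
time: 5.32
eef_pos: [0.6562, -0.1754, 0.032]
eef_rot: [2.223, 2.218, 0.002]
ft_force: [-0.3, -0.6, 6.5]
width: 0.443
```

Run:
```python
from cell import *
from h import *
st=ctrl.state();f=grab_frame("wrist");cv2.imwrite("pics/w3.png",f["color"][:,:,::-1])
print(st)
```

```text
{'time': 5.3167, 'qpos': array([ 0.45670143,  0.71213016, -0.34683041,  1.63270595,  0.30096117,
        0.84783388, -0.01459313]), 'qd': array([-0.00171204, -0.00169951,  0.00023244, -0.0015962 ,  0.00053374,
       -0.00085935, -0.0008625 ]), 'joint_efforts': array([-1.01625994e-01, -4.73826778e+01, -4.67351183e+00, -1.79388410e+01,
        9.74733615e-03, -2.63727978e-01,  1.73471137e-03]), 'eef_pos': array([ 0.65624132, -0.1754435 ,  0.03204329]), 'eef_rot': array([2.22259791e+00, 2.21785651e+00, 1.50771898e-03]), 'ft_force': array([-0.31198731, -0.55121792,  6.48677665]), 'ft_torque': array([0.01207605, 0.21314775, 0.03750596]), 'width': 0.4426950261310517}
```

View pics/w3.png

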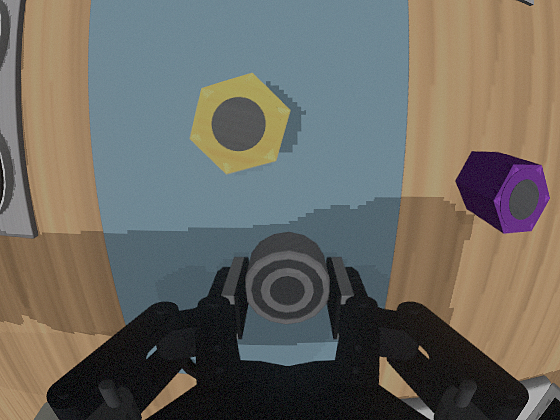

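arm_command(targets=[[0,0,-0.4,0,0,0],[0,0,-0.8,0,0,0],[0,0,-1,0,0,0],[0,0,-1,0,0,0],[0.5,-0.3,-0.9,0,0,0],[0.9,-0.7,0,0,0,0],[0.9,-0.7,0,0,0,0],[0.9,-0.7,0,0,0,0],[0.9,-0.7,0,0,0,0],[0.9,-0.7,0,0,0,0],[0.9,-0.7,0,0,0,0],[0.9,-0.7,0,0,0,0],[0.9,-0.7,0,0,0,0],[0.9,-0.7,0,0,0,0],[0.8,-0.7,0,0,0,0],[0,0,0,0,0,0],[0,0,0,0,0,0],[0,0,0,0,0,0]])

```text
time: 6.87
eef_pos: [0.4732, 0.0596, 0.1332]
eef_rot: [2.223, 2.219, -0.001]
ft_force: [-0.1, -0.1, -1.6]
width: 0.443
```

Run:
```python
from cell import *
from h import *
st=ctrl.state();f=grab_frame("wrist");cv2.imwrite("pics/w4.png",f["color"][:,:,::-1])
print(st["time"],st["eef_pos"],st["eef_rot"],st["ft_force"],st["width"])
for p in [(.4722,.0545,.016),(.474,.146,.016)]: print(proj(f,p,st))
```

```text
6.8667 [0.4732045  0.05956854 0.13322974] [ 2.22327024e+00  2.21885776e+00 -7.04307161e-04] [-0.09373451 -0.1127231  -1.60033775] 0.44318834447468325
[283.67236363 216.79119138]
[285.57725232  95.93537394]
```

View pics/w4.png

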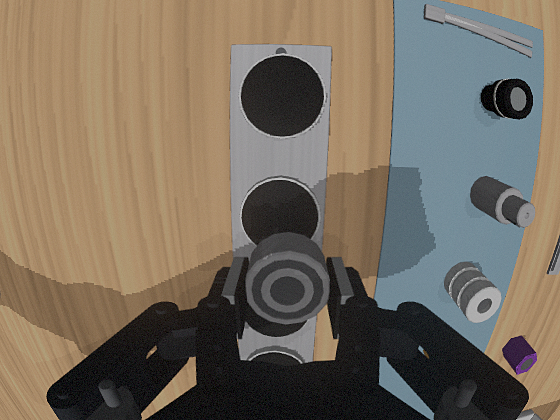

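```bash
cat >> h.py <<'E'
def padfit(f,st,xy,r=.032,z=.016,ang=(0,360)):
    """sample radially for dark->light edge around guess"""
    g=cv2.GaussianBlur(cv2.cvtColor(f["color"],cv2.COLOR_RGB2GRAY),(0,0),.8).astype(float)
    from scipy.ndimage import map_coordinates
    from scipy.optimize import least_squares
    c=np.array(xy,float)
    for it in range(3):
        P=[]
        for a in np.radians(np.arange(ang[0],ang[1],4)):
            rr=np.linspace(.024,.040,65);uv=np.array([proj(f,[c[0]+q*np.cos(a),c[1]+q*np.sin(a),z],st) for q in rr])
            v=map_coordinates(g,[uv[:,1],uv[:,0]],order=1);d=np.gradient(v)
            k=np.argmax(d)
            if v[min(k+6,64)]-v[max(k-6,0)]>25:P.append([c[0]+rr[k]*np.cos(a),c[1]+rr[k]*np.sin(a)])
        P=np.array(P)
        s=least_squares(lambda x:np.hypot(*(P-x[:2]).T)-x[2],[*c,r],loss="soft_l1",f_scale=.001)
        c=s.x[:2]
    return s.x.round(4),len(P)
E
python3 - <<'E'
from cell import *
from h import *
st=ctrl.state();f=grab_frame("wrist")
print("d",at(f,(282,95.5),.016,st)[:2],padfit(f,st,(.474,.146)))
print("c",padfit(f,st,(.472,.055),ang=(-10,190)))
for n,uv,z in [("eyep",(517,99),.045),("spindle",(525,215),.069),("spool",(484,306),.054)]: print(n,at(f,uv,z,st))
print("bearing held",at(f,(287,285.5),st["eef_pos"][2]-.005,st))
E
```

```text
d [0.4721186  0.14586233] (array([0.4713, 0.1465, 0.0298]), 90)
c (array([0.4689, 0.0543, 0.0297]), 50)
eyep [0.64903691 0.15609431 0.045     ]
spindle [0.65109225 0.07207518 0.069     ]
spool [ 0.6452172  -0.01611243  0.054     ]
bearing held [0.47538751 0.06048511 0.12829686]
```

arm_command(targets=[[0.6,-0.13,0,0,0,0],[0.9,0,0,0,0,0],[0.9,0,0,0,0,0],[0.7,0,0.4,0,0,0],[0.32,0,0.8,0,0,0],[0,0,0.8,0,0,0],[0,0,0.5,0,0,0],[0,0,0,0,0,0],[0,0,0,0,0,0]])

```text
time: 7.72
eef_pos: [0.47, 0.1442, 0.07]
eef_rot: [-2.225, -2.216, 0.003]
ft_force: [0.6, -0.3, -1.8]
width: 0.442
```

Run:
```python
from cell import *
from h import *
st=ctrl.state();f=grab_frame("wrist");cv2.imwrite("pics/w5.png",f["color"][:,:,::-1])
g=grab_frame("side");cv2.imwrite("pics/s5.png",cv2.resize(g["color"][150:320,140:340,::-1],None,fx=3.5,fy=3.5,interpolation=cv2.INTER_CUBIC))
print(st["time"],st["eef_pos"],st["eef_rot"],st["ft_force"],st["width"])
print(padfit(f,st,(.4715,.146),ang=(20,160)))
```

```text
7.7167 [0.46999032 0.14424199 0.06998745] [-2.22544749 -2.21603631  0.00343286] [ 0.64508053 -0.27374907 -1.79651598] 0.4424100057513576
(array([0.4712, 0.1473, 0.0294]), 35)
```

View pics/w5.png

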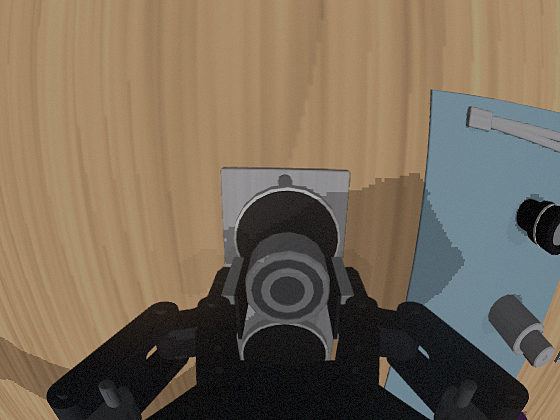

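View pics/s5.png

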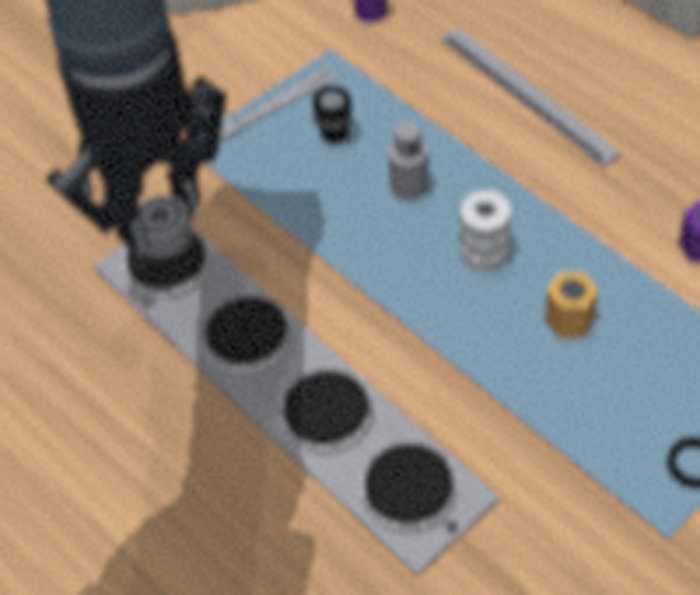

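arm_command(targets=[[0.06,0.02,0.3,0,0,0],[0,0,0.3,0,0,0],[0,0,0.2,0,0,0],[0,0,0.1,0,0,0],[0,0,0,0,0,0],[0,0,0,0,0,0]])

```text
time: 8.32
eef_pos: [0.4704, 0.1471, 0.048]
eef_rot: [-2.223, -2.219, 0.001]
ft_force: [0.2, -0.2, -2.6]
width: 0.442
```

arm_command(targets=[[-0.02,0,0.04,0,0,0],[0,0,0.04,0,0,0],[0,0,0.02,0,0,0],[0,0,0,0,0,0]])

```text
time: 8.65
eef_pos: [0.4707, 0.1466, 0.0458]
eef_rot: [2.224, 2.219, 0.0]
ft_force: [-0.1, 0.6, -1.7]
width: 0.444
```

arm_command(targets=[[0,0,0.03,0,0,0],[0,0,0,0,0,0],[0,0,0,0,0,0]])

```text
time: 8.9
eef_pos: [0.4707, 0.1467, 0.045]
eef_rot: [-2.224, -2.219, -0.0]
ft_force: [-0.1, -0.3, -1.3]
width: 0.442
```

arm_command(targets=[[0,0,0.03,0,0,0],[0,0,0,0,0,0],[0,0,0,0,0,0]])

```text
time: 9.15
eef_pos: [0.4707, 0.1467, 0.0449]
eef_rot: [2.224, 2.219, -0.001]
ft_force: [-2.6, -0.4, 5.2]
width: 0.444
```

arm_command(targets=[[0,0,0.03,0,0,0],[0,0,0,0,0,0],[0,0,0,0,0,0]])

```text
time: 9.4
eef_pos: [0.4708, 0.1467, 0.0449]
eef_rot: [2.223, 2.219, -0.002]
ft_force: [-4.3, -1.6, 10.8]
width: 0.446
```

arm_command(targets=[[0,0,-0.03,0,0,0],[0,0,0,0,0,0],[0,0,0,0,0,0],[0,0,0,0,0,0],[0,0,0,0,0,0],[0,0,0,0,0,0]], gripper=70)

```text
time: 9.9
eef_pos: [0.4706, 0.1466, 0.0441]
eef_rot: [-2.224, -2.219, 0.0]
ft_force: [0.0, -0.1, 0.2]
width: 0.702
```

arm_command(targets=[[0,0,-0.5,0,0,0],[0,0,-0.9,0,0,0],[0,0,-1,0,0,0],[-0.8,0,-0.5,0,0,0],[-0.9,0,0,0,0,0],[-0.9,0,0,0,0,0],[-0.8,0,0,0,0,0],[0,0,0,0,0,0],[0,0,0,0,0,0]], gripper=100)

```text
time: 10.65
eef_pos: [0.4707, 0.0604, 0.1174]
eef_rot: [2.227, 2.215, 0.0]
ft_force: [-0.8, 0.9, 0.5]
width: 1.002
```

Run:
```python
from cell import *
from h import *
st=ctrl.state();f=grab_frame("wrist");cv2.imwrite("pics/w6.png",f["color"][:,:,::-1])
print(st["time"],st["eef_pos"],st["eef_rot"],st["ft_force"],st["width"])
for n,y in [("c",.0543),("d",.1465)]: print(padfit(f,st,(.470,y)))
```

```text
10.65 [0.47069495 0.06043045 0.11741665] [2.22673524e+00 2.21512088e+00 4.14840172e-04] [-0.75536127  0.89150936  0.54334594] 1.0017537642266106
(array([0.4688, 0.0541, 0.0299]), 90)
(array([0.4713, 0.1464, 0.0298]), 90)
```

View pics/w6.png

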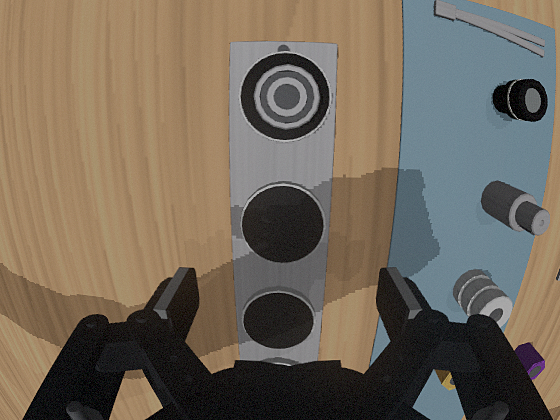

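Run:
```python
from cell import *
from h import *
st=ctrl.state();f=grab_frame("wrist")
print(at(f,(287,97),.04,st))
print(padfit(f,st,(.4675,-.0355)))
print(units(st,(.6412,-.1030,.118),np.radians(74.4)))
a=cv2.resize(f["color"][45:150,230:340,::-1],None,fx=5,fy=5,interpolation=cv2.INTER_CUBIC);cv2.imwrite("pics/w6z.png",a)
```

```text
[0.47270938 0.14634359 0.04      ]
(array([ 0.4641, -0.0338,  0.0301]), 90)
(array([-6.57702095,  6.83715733, -0.0204477 ]), array([ 0.00958785, -0.00735745,  3.08771716]))
```

View pics/w6z.png

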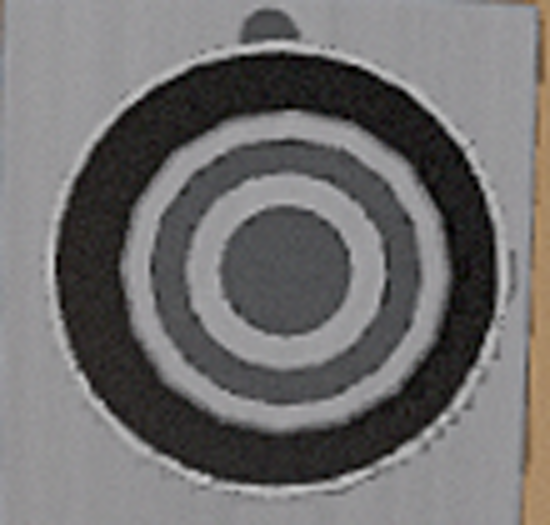

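arm_command(targets=[[-0.8,0.8,0,0,0,0],[-0.9,0.9,0,0,0,0],[-0.9,0.9,0,0,0,0],[-0.9,0.9,0,0,0,0],[-0.9,0.9,0,0,0,0],[-0.9,0.9,0,0,0,0],[-0.8,0.8,0,0,0,0],[-0.45,0.7,0,0,0,0],[0,0,0.2,0,0,1],[0,0,0.2,0,0,1],[0,0,0.2,0,0,1],[0,0,0,0,0,0.1],[0,0,0,0,0,0],[0,0,0,0,0,0]])

```text
time: 11.92
eef_pos: [0.6406, -0.101, 0.102]
eef_rot: [-2.499, -1.903, -0.001]
ft_force: [0.5, 0.2, 0.4]
width: 0.999
```

Run:
```python
from cell import *
from h import *
st=ctrl.state();f=grab_frame("wrist");cv2.imwrite("pics/w7.png",f["color"][:,:,::-1])
print(st["time"],st["eef_pos"],st["eef_rot"],st["ft_force"],st["width"])
im=f["color"].astype(int)
m=((im[:,:,0]-im[:,:,2])>60)&((im[:,:,0]+im[:,:,1])>240)
u=proj(f,(.6412,-.103,.04),st);print(u);u=u.astype(int)
M=np.zeros_like(m);M[u[1]-45:u[1]+45,u[0]-45:u[0]+45]=1;m&=M
c,_=cv2.findContours(m.astype(np.uint8),cv2.RETR_EXTERNAL,cv2.CHAIN_APPROX_NONE);c=max(c,key=cv2.contourArea)
P=np.array([at(f,p[0],.04,st)[:2] for p in c]);print(c.min((0,1)),c.max((0,1)),len(P))
from scipy.optimize import least_squares
def res(x):
    a=x[2]+np.arange(6)*np.pi/3
    return ((P-x[:2])@np.array([np.cos(a),np.sin(a)])).max(1)-.016
r=least_squares(res,[*P.mean(0),-.27],loss="soft_l1",f_scale=.001);print(r.x,r.cost,np.degrees(r.x[2]))
print(units(st,(r.x[0],r.x[1],.04),np.radians(90)+r.x[2]))
```

```text
11.9167 [ 0.64056005 -0.10103422  0.10203751] [-2.49900024e+00 -1.90342497e+00 -1.09033726e-03] [0.45944351 0.18073321 0.44973629] 0.9992792169286265
[285.84349242 242.20713437]
[260 223] [269 232] 29
[ 0.6354421  -0.10618116 -0.03039089] 6.195359732908685e-06 -1.7412697249101114
(array([-0.25461859, -0.14320596,  2.48129013]), array([ 0.00348599, -0.00772733, -2.73350473]))
```

View pics/w7.png

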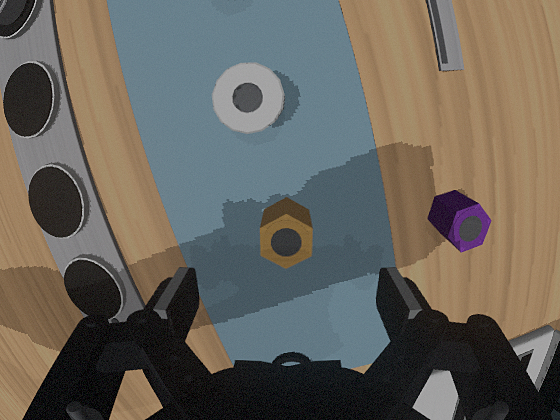

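arm_command(targets=[[-0.08,0,0.7,0,0,0],[0,0,0.7,0,0,0],[0,0,0.6,0,0,0],[0,0,0.4,0,0,0],[0,0,0.3,0,0,0],[0,0,0,0,0,0]])

```text
time: 12.47
eef_pos: [0.6382, -0.1041, 0.0322]
eef_rot: [-2.5, -1.898, 0.004]
ft_force: [0.8, -0.1, 0.5]
width: 0.996
```

arm_command(targets=[[0,0,0,0,0,0],[0,0,0,0,0,0],[0,0,0,0,0,0],[0,0,0,0,0,0],[0,0,0,0,0,0],[0,0,0,0,0,0],[0,0,0,0,0,0],[0,0,0,0,0,0],[0,0,0,0,0,0],[0,0,0,0,0,0]], gripper=0)

```text
time: 13.3
eef_pos: [0.6406, -0.1044, 0.0354]
eef_rot: [2.502, 1.898, 0.002]
ft_force: [-0.7, -1.3, 4.8]
width: 0.365
```

Run:
```python
from cell import *
from h import *
st=ctrl.state()
print(st["time"],st["eef_pos"],st["eef_rot"],st["ft_force"],st["width"])
print(units(st,(.4669,.0541,.133),np.pi/2))
f=grab_frame("wrist");cv2.imwrite("pics/w8.png",f["color"][:,:,::-1])
```

```text
13.3 [ 0.64058613 -0.10440821  0.03540058] [2.50154644e+00 1.89825394e+00 2.08030343e-03] [-0.66765352 -1.31419891  4.77391571] 0.3652135767742511
(array([ 4.23716281, -8.39033611, -3.9187377 ]), array([ 2.17638242e-02,  2.25776009e-04, -3.12304032e+00]))
```

View pics/w8.png

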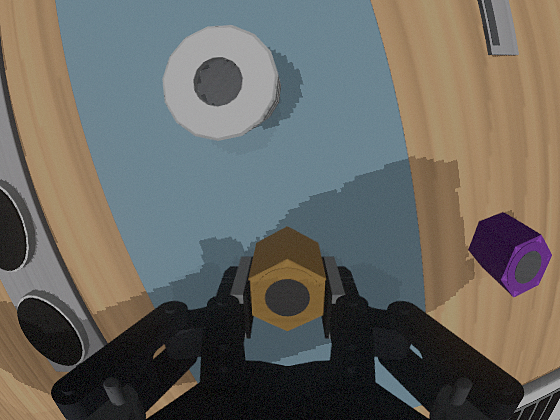

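arm_command(targets=[[0,0,-0.4,0,0,0],[0,0,-0.8,0,0,0],[0,0,-0.9,0,0,0],[0,0,-0.9,0,0,0],[0.2,-0.4,-0.9,0,0,0],[0.45,-0.9,0,0,0,0],[0.45,-0.9,0,0,0,0],[0.45,-0.9,0,0,0,0],[0.45,-0.9,0,0,0,0],[0.45,-0.9,0,0,0,0],[0.45,-0.9,0,0,0,0],[0.45,-0.9,0,0,0,0],[0.45,-0.9,0,0,0,0],[0.45,-0.8,0,0,0,0],[0,0,0.5,0,0,-1],[0,0,0.6,0,0,-1],[0,0,0.6,0,0,-1],[0,0,0.4,0,0,-0.1],[0,0,0,0,0,0],[0,0,0,0,0,0]])

```text
time: 15.02
eef_pos: [0.465, 0.0542, 0.0786]
eef_rot: [-2.225, -2.216, 0.003]
ft_force: [0.4, -0.2, -1.7]
width: 0.358
```

Run:
```python
from cell import *
from h import *
st=ctrl.state();f=grab_frame("wrist");cv2.imwrite("pics/w9.png",f["color"][:,:,::-1])
print(st["time"],st["eef_pos"],st["eef_rot"],st["ft_force"],st["width"])
print(padfit(f,st,(.469,.054),ang=(20,160)))
print(units(st,(.4669,.0541,.0484),np.pi/2))
```

```text
15.0167 [0.46499596 0.05424339 0.07861337] [-2.22473014 -2.21576097  0.00279945] [ 0.42230264 -0.20707266 -1.70034693] 0.35797250023196725
(array([0.469 , 0.0545, 0.0295]), 35)
(array([-0.00533704,  0.07914626,  1.20834491]), array([-0.02809067,  0.00080634, -0.04629166]))
```

View pics/w9.png

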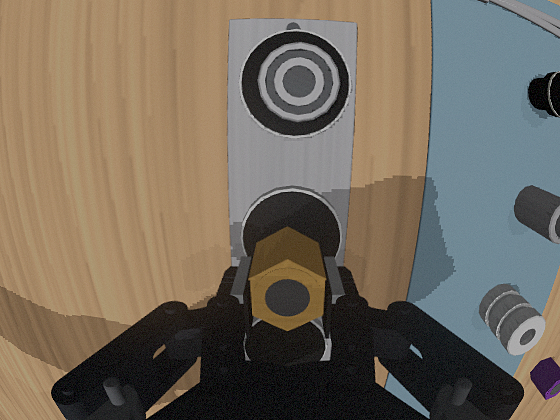

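arm_command(targets=[[0,0.08,0.3,0,0,0],[0,0,0.3,0,0,0],[0,0,0.2,0,0,0],[0,0,0.1,0,0,0],[0,0,0.1,0,0,0],[0,0,0,0,0,0],[0,0,0,0,0,0]])

```text
time: 15.65
eef_pos: [0.4679, 0.0545, 0.0542]
eef_rot: [-2.224, -2.219, 0.0]
ft_force: [-0.5, 0.2, -2.2]
width: 0.358
```

Run:
```python
from cell import *
from h import *
st=ctrl.state();f=grab_frame("wrist");cv2.imwrite("pics/w10.png",f["color"][:,:,::-1])
print(st["time"],st["eef_pos"],st["ft_force"])
print(at(f,(288,295),st["eef_pos"][2]+.0046,st))
```

```text
15.65 [0.46792178 0.05454209 0.05417127] [-0.53635222  0.17217062 -2.16763583]
[0.4700136  0.05706753 0.05877127]
```

View pics/w10.png

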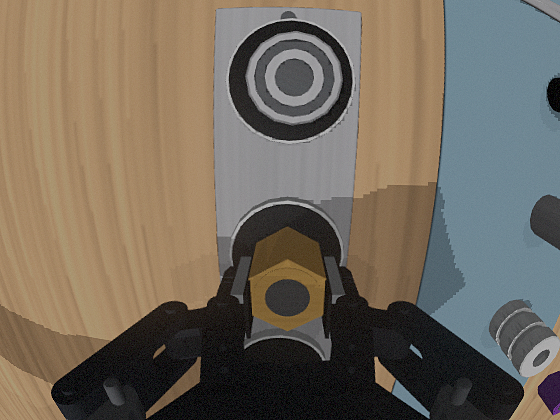

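arm_command(targets=[[-0.1,-0.04,0.1,0,0,0],[0,0,0.08,0,0,0],[0,0,0.03,0,0,0],[0,0,0,0,0,0],[0,0,0,0,0,0]])

```text
time: 16.12
eef_pos: [0.467, 0.052, 0.049]
eef_rot: [-2.224, -2.219, 0.0]
ft_force: [-0.6, -0.6, -2.2]
width: 0.36
```

arm_command(targets=[[0,0,0.03,0,0,0],[0,0,0,0,0,0],[0,0,0,0,0,0]])

```text
time: 16.37
eef_pos: [0.4671, 0.0521, 0.0483]
eef_rot: [2.224, 2.219, 0.0]
ft_force: [-0.0, -0.3, -2.1]
width: 0.363
```

arm_command(targets=[[0,0,0.03,0,0,0],[0,0,0,0,0,0],[0,0,0,0,0,0]])

```text
time: 16.62
eef_pos: [0.4672, 0.0521, 0.0483]
eef_rot: [2.223, 2.219, -0.001]
ft_force: [-2.2, -0.8, 5.0]
width: 0.364
```

arm_command(targets=[[0,0,0,0,0,0],[0,0,0,0,0,0],[0,0,0,0,0,0],[0,0,0,0,0,0],[0,0,0,0,0,0],[0,0,0,0,0,0]], gripper=70)

```text
time: 17.12
eef_pos: [0.467, 0.052, 0.0475]
eef_rot: [-2.224, -2.219, 0.0]
ft_force: [0.3, -0.7, -0.3]
width: 0.701
```

arm_command(targets=[[0,0,-0.6,0,0,0],[0,0,-0.9,0,0,0],[0,0,-0.9,0,0,0],[-0.1,0.3,-0.6,0,0,0],[-0.35,0.9,0,0,0,0],[-0.35,0.9,0,0,0,0],[-0.35,0.9,0,0,0,0],[-0.35,0.9,0,0,0,0],[-0.35,0.9,0,0,0,0],[-0.35,0.9,0,0,0,0],[-0.35,0.9,0,0,0,0],[-0.15,0.4,0,0,0,0],[0,0,0,0,0,0],[0,0,0,0,0,0]], gripper=100)

```text
time: 18.28
eef_pos: [0.6416, -0.016, 0.122]
eef_rot: [-2.224, -2.217, 0.001]
ft_force: [-0.5, 0.0, -1.1]
width: 1.002
```

Run:
```python
from cell import *
from h import *
st=ctrl.state();f=grab_frame("wrist");cv2.imwrite("pics/w11.png",f["color"][:,:,::-1])
print(st["time"],st["eef_pos"],st["eef_rot"],st["ft_force"],st["width"])
print(proj(f,(.645,-.016,.054),st))
```

```text
18.2833 [ 0.64155166 -0.01599099  0.12196462] [-2.22374179e+00 -2.21747930e+00  8.87155742e-04] [-0.45274629  0.02746017 -1.06658561] 1.0018351394595457
[290.05971071 235.14030934]
```

View pics/w11.png

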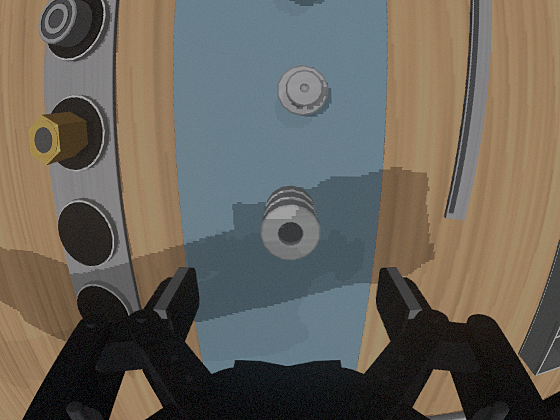

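arm_command(targets=[[0.08,0.05,0.7,0,0,0],[0,0,0.8,0,0,0],[0,0,0.8,0,0,0],[0,0,0.6,0,0,0],[0,0,0.4,0,0,0],[0,0,0.1,0,0,0],[0,0,0,0,0,0]])

```text
time: 18.92
eef_pos: [0.6421, -0.0136, 0.0367]
eef_rot: [-2.222, -2.219, 0.002]
ft_force: [-0.2, 0.2, 0.4]
width: 1.002
```

arm_command(targets=[[0,0,0,0,0,0],[0,0,0,0,0,0],[0,0,0,0,0,0],[0,0,0,0,0,0],[0,0,0,0,0,0],[0,0,0,0,0,0],[0,0,0,0,0,0],[0,0,0,0,0,0],[0,0,0,0,0,0],[0,0,0,0,0,0]], gripper=0)

```text
time: 19.75
eef_pos: [0.6443, -0.0138, 0.0388]
eef_rot: [2.223, 2.218, 0.002]
ft_force: [0.5, -0.4, 5.4]
width: 0.428
```

Run:
```python
from cell import *
from h import *
st=ctrl.state()
print(st["time"],st["eef_pos"],st["eef_rot"],st["ft_force"],st["width"])
print(units(st,(.4621,-.0338-.085,.133),np.pi/2))
f=grab_frame("wrist");cv2.imwrite("pics/w12.png",f["color"][:,:,::-1])
```

```text
19.75 [ 0.64427088 -0.01382249  0.03880854] [2.22256996 2.21795961 0.00247884] [ 0.52298177 -0.4399876   5.4304501 ] 0.4281816058560662
(array([-4.21443353, -7.26944833, -3.78408905]), array([ 0.02625588,  0.00066846, -0.02379481]))
```

View pics/w12.png

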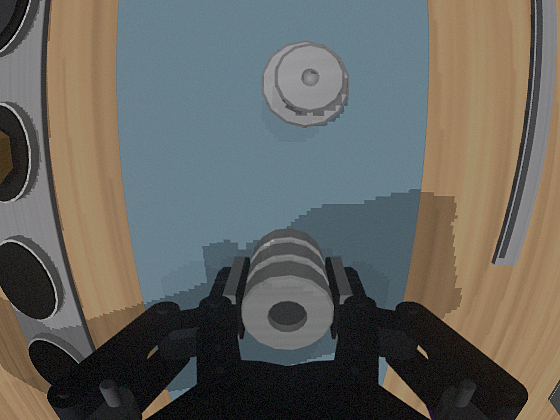

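arm_command(targets=[[0,0,-0.4,0,0,0],[0,0,-0.8,0,0,0],[0,0,-0.9,0,0,0],[0,0,-0.9,0,0,0],[-0.3,-0.4,-0.8,0,0,0],[-0.5,-0.9,0,0,0,0],[-0.5,-0.9,0,0,0,0],[-0.5,-0.9,0,0,0,0],[-0.5,-0.9,0,0,0,0],[-0.5,-0.9,0,0,0,0],[-0.5,-0.9,0,0,0,0],[-0.5,-0.9,0,0,0,0],[-0.4,-0.6,0,0,0,0],[0,0,0,0,0,0],[0,0,0,0,0,0]])

```text
time: 21.05
eef_pos: [0.4586, -0.1192, 0.1321]
eef_rot: [-2.225, -2.216, 0.002]
ft_force: [0.8, 0.5, -1.7]
width: 0.43
```

Run:
```python
from cell import *
from h import *
st=ctrl.state();f=grab_frame("wrist");cv2.imwrite("pics/w13.png",f["color"][:,:,::-1])
print(st["time"],st["eef_pos"],st["eef_rot"],st["ft_force"],st["width"])
print(padfit(f,st,(.465,-.0345)),padfit(f,st,(.462,-.116),ang=(10,170)))
```

```text
21.05 [ 0.45864924 -0.11923443  0.13211314] [-2.22546979e+00 -2.21589381e+00  2.18096979e-03] [ 0.75341231  0.54726308 -1.73948598] 0.4304678696896388
(array([ 0.4642, -0.0345,  0.0298]), 90) (array([ 0.4613, -0.1159,  0.0295]), 40)
```

View pics/w13.png

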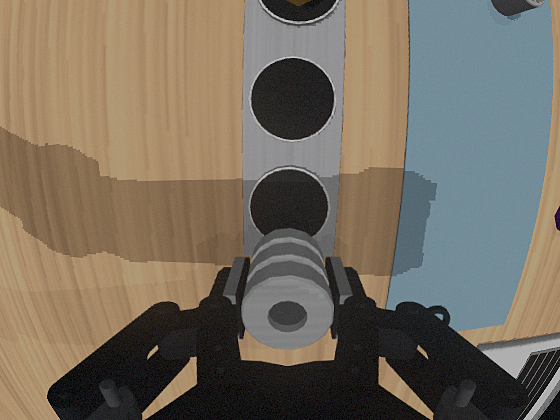

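Run:
```python
from cell import *
from h import *
st=ctrl.state();f=grab_frame("wrist")
h=at(f,(288.5,307.5),st["eef_pos"][2]+.0152,st);print(h-st["eef_pos"])
t=np.array([.4642,-.0345,0])-(h-st["eef_pos"]);t[2]=.08;print(t,units(st,t,np.pi/2))
```

```text
[0.00226675 0.00349086 0.0152    ]
[ 0.46193325 -0.03799086  0.08      ] (array([3.21715633, 0.06260928, 2.10166244]), array([ 0.00139689, -0.00193125, -0.02975021]))
```

arm_command(targets=[[0.6,0.06,0,0,0,0],[0.9,0,0,0,0,0],[0.9,0,0,0,0,0],[0.6,0,0.4,0,0,0],[0.3,0,0.6,0,0,0],[0,0,0.6,0,0,0],[0,0,0.4,0,0,0],[0,0,0,0,0,0],[0,0,0,0,0,0]])

```text
time: 21.9
eef_pos: [0.4621, -0.0357, 0.0821]
eef_rot: [-2.222, -2.219, 0.001]
ft_force: [0.5, -0.5, -1.1]
width: 0.43
```

Run:
```python
from cell import *
from h import *
st=ctrl.state();f=grab_frame("wrist");cv2.imwrite("pics/w14.png",f["color"][:,:,::-1])
print(st["time"],st["eef_pos"],st["eef_rot"],st["ft_force"],st["width"])
print(padfit(f,st,(.469,.0543)),padfit(f,st,(.4642,-.0345),ang=(10,170)))
cv2.imwrite("pics/w14z.png",cv2.resize(f["color"][20:350,180:400,::-1],None,fx=1.8,fy=1.8,interpolation=cv2.INTER_CUBIC))
for uv in [(300,80)]: print(at(f,uv,.053,st))
```

```text
21.9 [ 0.46206935 -0.03565448  0.08210489] [-2.22222428e+00 -2.21872317e+00  6.52862580e-04] [ 0.4813011  -0.53155682 -1.11779315] 0.42988723221699576
(array([0.469 , 0.0535, 0.0298]), 90) (array([ 0.4641, -0.0338,  0.0296]), 40)
[0.46973253 0.05501596 0.053     ]
```

View pics/w14z.png

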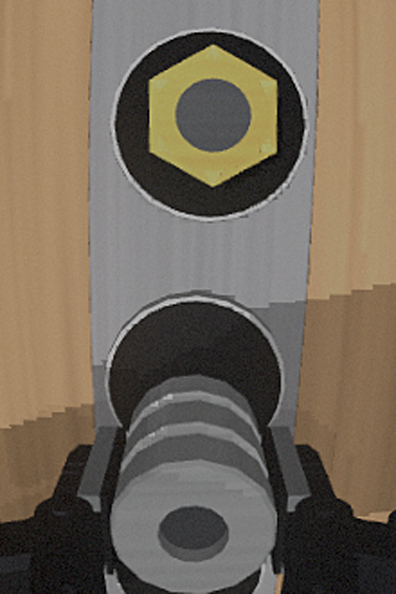

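arm_command(targets=[[0,0,0.3,0,0,0],[0,0,0.3,0,0,0],[0,0,0.25,0,0,0],[0,0,0.15,0,0,0],[0,0,0.08,0,0,0],[0,0,0.02,0,0,0],[0,0,0,0,0,0],[0,0,0,0,0,0]])

```text
time: 22.62
eef_pos: [0.4623, -0.036, 0.0552]
eef_rot: [2.224, 2.219, 0.0]
ft_force: [0.1, -0.3, -0.8]
width: 0.428
```

arm_command(targets=[[0,0,0.04,0,0,0],[0,0,0,0,0,0],[0,0,0,0,0,0]])

```text
time: 22.87
eef_pos: [0.4622, -0.036, 0.0542]
eef_rot: [2.223, 2.219, 0.0]
ft_force: [-0.9, 0.0, -1.2]
width: 0.431
```

arm_command(targets=[[0,0,0.03,0,0,0],[0,0,0,0,0,0],[0,0,0,0,0,0]])

```text
time: 23.12
eef_pos: [0.462, -0.036, 0.0533]
eef_rot: [-2.224, -2.219, 0.0]
ft_force: [-0.2, 0.4, -1.3]
width: 0.43
```

arm_command(targets=[[0,0,0.04,0,0,0],[0,0,0,0,0,0],[0,0,0,0,0,0]])

```text
time: 23.37
eef_pos: [0.462, -0.036, 0.0522]
eef_rot: [-2.224, -2.219, 0.0]
ft_force: [0.2, -0.3, -1.7]
width: 0.43
```

arm_command(targets=[[0,0,0.03,0,0,0],[0,0,0,0,0,0],[0,0,0,0,0,0]])

```text
time: 23.62
eef_pos: [0.4621, -0.036, 0.0517]
eef_rot: [2.224, 2.219, -0.0]
ft_force: [-1.0, 0.2, 2.3]
width: 0.43
```

arm_command(targets=[[0,0,0.03,0,0,0],[0,0,0,0,0,0],[0,0,0,0,0,0]])

```text
time: 23.87
eef_pos: [0.4622, -0.036, 0.0517]
eef_rot: [2.224, 2.219, -0.001]
ft_force: [-2.7, 0.2, 9.6]
width: 0.431
```

arm_command(targets=[[0,0,-0.02,0,0,0],[0,0,0,0,0,0],[0,0,0,0,0,0],[0,0,0,0,0,0],[0,0,0,0,0,0],[0,0,0,0,0,0]], gripper=70)

```text
time: 24.37
eef_pos: [0.462, -0.036, 0.0511]
eef_rot: [-2.224, -2.219, 0.0]
ft_force: [-0.9, 0.9, 0.9]
width: 0.697
```

arm_command(targets=[[0,0,-0.6,0,0,0],[0,0,-0.9,0,0,0],[0,0,-0.9,0,0,0],[0.2,0.3,-0.9,0,0,0],[0.5,0.9,0,0,0,0],[0.5,0.9,0,0,0,0],[0.5,0.9,0,0,0,0],[0.5,0.9,0,0,0,0],[0.5,0.9,0,0,0,0],[0.5,0.9,0,0,0,0],[0.5,0.9,0,0,0,0],[0.5,0.8,0,0,0,0],[0,0,0,0,0,0],[0,0,0,0,0,0]], gripper=100)

```text
time: 25.53
eef_pos: [0.6476, 0.0701, 0.1334]
eef_rot: [-2.221, -2.22, -0.001]
ft_force: [-0.1, 0.7, 0.2]
width: 0.996
```

Run:
```python
from cell import *
from h import *
st=ctrl.state();f=grab_frame("wrist");cv2.imwrite("pics/w15.png",f["color"][:,:,::-1])
print(st["time"],st["eef_pos"],st["eef_rot"],st["ft_force"],st["width"])
print(proj(f,(.650,.0715,.069),st),proj(f,(.650,.0715,.047),st))
```

```text
25.5333 [0.64761249 0.07008274 0.1333503 ] [-2.22100132e+00 -2.22032342e+00 -6.63957517e-04] [-0.11741981  0.66740763  0.21363834] 0.9956245154502964
[288.3054023  235.30326179] [288.22142125 222.95133263]
```

View pics/w15.png

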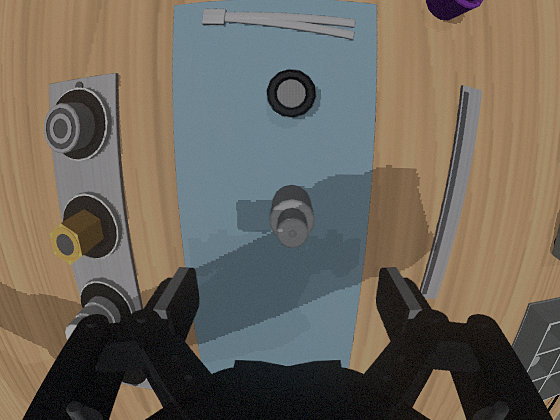

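arm_command(targets=[[0.06,0.11,0.6,0,0,0],[0,0,0.8,0,0,0],[0,0,0.8,0,0,0],[0,0,0.8,0,0,0],[0,0,0.6,0,0,0],[0,0,0.3,0,0,0],[0,0,0,0,0,0],[0,0,0,0,0,0]])

```text
time: 26.25
eef_pos: [0.6497, 0.0698, 0.036]
eef_rot: [-2.224, -2.219, 0.001]
ft_force: [0.5, 0.3, 1.3]
width: 1.0
```

arm_command(targets=[[0,0,0,0,0,0],[0,0,0,0,0,0],[0,0,0,0,0,0],[0,0,0,0,0,0],[0,0,0,0,0,0],[0,0,0,0,0,0],[0,0,0,0,0,0],[0,0,0,0,0,0],[0,0,0,0,0,0],[0,0,0,0,0,0]], gripper=0)

```text
time: 27.08
eef_pos: [0.651, 0.0703, 0.0373]
eef_rot: [2.223, 2.218, 0.002]
ft_force: [0.2, 0.1, 5.9]
width: 0.346
```

Run:
```python
from cell import *
from h import *
st=ctrl.state()
print(st["time"],st["eef_pos"],st["eef_rot"],st["ft_force"],st["width"])
print(units(st,(.4613-.002,-.116-.085,.15),np.pi/2))
f=grab_frame("wrist");cv2.imwrite("pics/w16.png",f["color"][:,:,::-1])
```

```text
27.0833 [0.65100748 0.07026649 0.03732448] [2.22291165 2.21822865 0.00239519] [0.19971019 0.10107672 5.86678332] 0.3461599870721747
(array([-10.8658535 ,  -7.63660312,  -4.52419982]), array([ 0.02232328, -0.00239724, -0.02416639]))
```

View pics/w16.png

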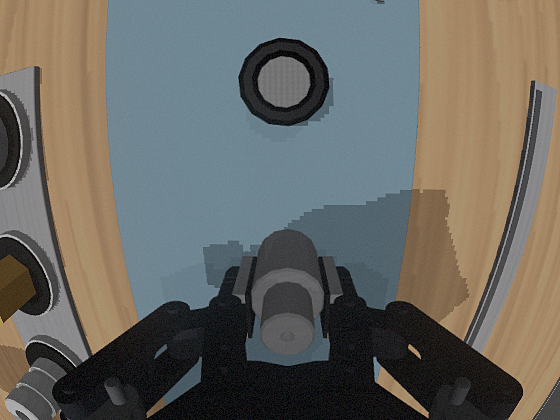

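arm_command(targets=[[0,0,-0.4,0,0,0],[0,0,-0.8,0,0,0],[0,0,-0.9,0,0,0],[0,0,-0.9,0,0,0],[-0.3,-0.2,-0.9,0,0,0],[-0.8,-0.6,-0.6,0,0,0],[-0.9,-0.6,0,0,0,0],[-0.9,-0.6,0,0,0,0],[-0.9,-0.6,0,0,0,0],[-0.9,-0.6,0,0,0,0],[-0.9,-0.6,0,0,0,0],[-0.9,-0.6,0,0,0,0],[-0.9,-0.7,0,0,0,0],[-0.9,-0.7,0,0,0,0],[-0.9,-0.7,0,0,0,0],[-0.9,-0.7,0,0,0,0],[-0.8,-0.4,0,0,0,0],[0,0,0,0,0,0],[0,0,0,0,0,0]])

```text
time: 28.72
eef_pos: [0.4571, -0.2034, 0.1479]
eef_rot: [-2.227, -2.212, 0.003]
ft_force: [0.4, 0.2, -2.2]
width: 0.343
```

Run:
```python
from cell import *
from h import *
st=ctrl.state();f=grab_frame("wrist");cv2.imwrite("pics/w17.png",f["color"][:,:,::-1])
print(st["time"],st["eef_pos"],st["eef_rot"],st["ft_force"],st["width"])
a=padfit(f,st,(.4615,-.116))[0];print(a,padfit(f,st,(.4642,-.0345)))
print(units(st,(a[0]-.002,a[1]-.001,.085),np.pi/2))
```

```text
28.7167 [ 0.45708784 -0.20339986  0.14786036] [-2.22692787 -2.21248468  0.00254421] [ 0.38221535  0.22828648 -2.1737121 ] 0.3433689644596422
[ 0.4614 -0.1167  0.0297] (array([ 0.4642, -0.0348,  0.03  ]), 44)
(array([3.42709705, 0.07740005, 2.5161469 ]), array([-0.03287522, -0.00660658, -0.07456212]))
```

View pics/w17.png

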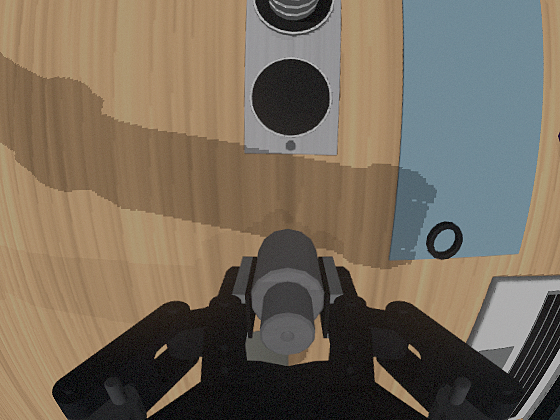

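arm_command(targets=[[0.6,0.08,0,0,0,0],[0.9,0,0,0,0,0],[0.9,0,0.2,0,0,0],[0.7,0,0.5,0,0,0],[0.33,0,0.7,0,0,0],[0,0,0.7,0,0,0],[0,0,0.4,0,0,0],[0,0,0,0,0,0],[0,0,0,0,0,0],[0,0,0,0,0,0]])

```text
time: 29.6
eef_pos: [0.4625, -0.1163, 0.0869]
eef_rot: [2.223, 2.218, 0.001]
ft_force: [0.8, -0.1, -2.1]
width: 0.345
```

Run:
```python
from cell import *
from h import *
st=ctrl.state();f=grab_frame("wrist")
print(st["time"],st["eef_pos"],st["eef_rot"],st["ft_force"],st["width"])
print(padfit(f,st,(.4615,-.116),ang=(10,170)))
cv2.imwrite("pics/w18z.png",cv2.resize(f["color"][20:360,180:400,::-1],None,fx=1.75,fy=1.75,interpolation=cv2.INTER_CUBIC))
g=grab_frame("side");cv2.imwrite("pics/s18.png",cv2.resize(g["color"][150:320,140:340,::-1],None,fx=3.5,fy=3.5,interpolation=cv2.INTER_CUBIC))
for uv in [(295,80),(295,75)]: print(at(f,uv,.067,st))
```

```text
29.6 [ 0.46252453 -0.11631969  0.08693833] [2.22314587e+00 2.21836577e+00 1.38744054e-03] [ 0.81427749 -0.05524544 -2.09155631] 0.34518098232347794
(array([ 0.4614, -0.116 ,  0.0296]), 40)
[ 0.46783329 -0.02648018  0.067     ]
[ 0.46783702 -0.02429999  0.067     ]
```

View pics/w18z.png

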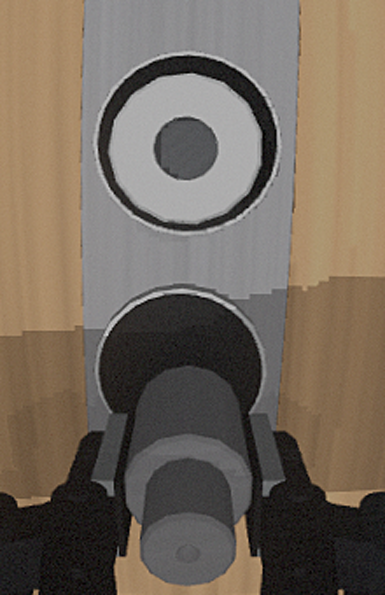

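View pics/s18.png

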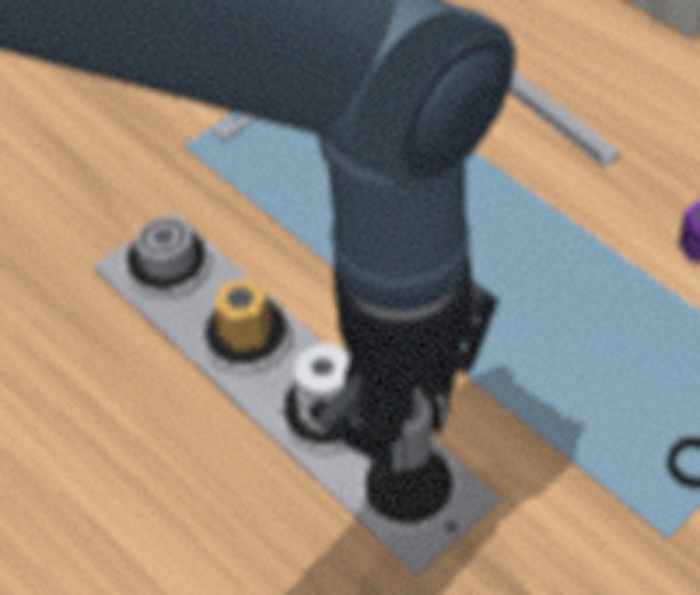

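arm_command(targets=[[-0.03,-0.12,0.2,0,0,0],[0,0,0.3,0,0,0],[0,0,0.3,0,0,0],[0,0,0.3,0,0,0],[0,0,0.2,0,0,0],[0,0,0.04,0,0,0],[0,0,0,0,0,0],[0,0,0,0,0,0]])

```text
time: 30.37
eef_pos: [0.4587, -0.1169, 0.0526]
eef_rot: [-2.223, -2.219, -0.0]
ft_force: [-0.4, -1.0, -2.1]
width: 0.349
```

arm_command(targets=[[0,0.02,0.04,0,0,0],[0,0,0,0,0,0],[0,0,0,0,0,0]])

```text
time: 30.62
eef_pos: [0.4595, -0.117, 0.0521]
eef_rot: [2.223, 2.219, 0.001]
ft_force: [0.0, -0.4, -2.0]
width: 0.344
```

arm_command(targets=[[0,0,0.03,0,0,0],[0,0,0,0,0,0],[0,0,0,0,0,0]])

```text
time: 30.87
eef_pos: [0.4591, -0.117, 0.0511]
eef_rot: [2.224, 2.219, -0.0]
ft_force: [-0.4, -0.6, -1.8]
width: 0.348
```

arm_command(targets=[[0,0,0.03,0,0,0],[0,0,0,0,0,0],[0,0,0,0,0,0]])

```text
time: 31.12
eef_pos: [0.4592, -0.117, 0.0503]
eef_rot: [2.224, 2.219, 0.0]
ft_force: [0.3, -0.8, -2.6]
width: 0.345
```

arm_command(targets=[[0,0,0.03,0,0,0],[0,0,0,0,0,0],[0,0,0,0,0,0]])

```text
time: 31.37
eef_pos: [0.4593, -0.117, 0.0503]
eef_rot: [2.224, 2.219, -0.001]
ft_force: [-2.2, 0.8, 6.1]
width: 0.347
```

arm_command(targets=[[0,0,0.02,0,0,0],[0,0,0,0,0,0],[0,0,0,0,0,0]])

```text
time: 31.62
eef_pos: [0.4593, -0.117, 0.0502]
eef_rot: [2.224, 2.219, -0.002]
ft_force: [-3.9, 0.3, 8.9]
width: 0.342
```

arm_command(targets=[[0,0,-0.02,0,0,0],[0,0,0,0,0,0],[0,0,0,0,0,0],[0,0,0,0,0,0],[0,0,0,0,0,0],[0,0,0,0,0,0]], gripper=75)

```text
time: 32.12
eef_pos: [0.4591, -0.117, 0.0494]
eef_rot: [-2.224, -2.219, -0.0]
ft_force: [-0.1, -0.3, -0.1]
width: 0.755
```

arm_command(targets=[[0,0,-0.4,0,0,0],[0,0,-0.8,0,0,0],[0,0,-0.9,0,0,0],[0,0,-0.9,0,0,0],[0,0,-0.9,0,0,0],[-0.4,0,-0.9,0,0,0],[-0.8,0,-0.9,0,0,0],[-0.8,0,-0.9,0,0,0],[-0.8,0,-0.6,0,0,0],[-0.3,0,0,0,0,0],[0,0,0,0,0,0],[0,0,0,0,0,0]], gripper=100)

```text
time: 33.12
eef_pos: [0.4582, -0.1939, 0.2288]
eef_rot: [-2.223, -2.217, 0.0]
ft_force: [-0.8, 0.1, -0.0]
width: 1.004
```

Run:
```python
from cell import *
from h import *
st=ctrl.state();f=grab_frame("wrist")
print(st["time"],st["eef_pos"],st["eef_rot"],st["ft_force"],st["width"])
cv2.imwrite("pics/w19.png",f["color"][:,:,::-1])
g=grab_frame("side");cv2.imwrite("pics/s19.png",cv2.resize(g["color"][150:320,140:340,::-1],None,fx=3.5,fy=3.5,interpolation=cv2.INTER_CUBIC))
```

```text
33.1167 [ 0.45824077 -0.19385427  0.22883864] [-2.22303549e+00 -2.21714105e+00  5.59896313e-05] [-0.7865277   0.06649606 -0.00333336] 1.004162833527041
```

View pics/w19.png

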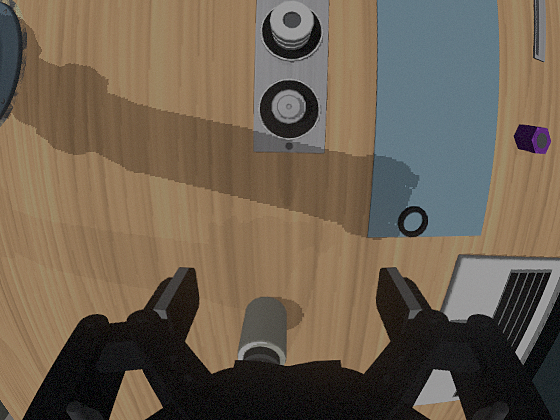

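View pics/s19.png

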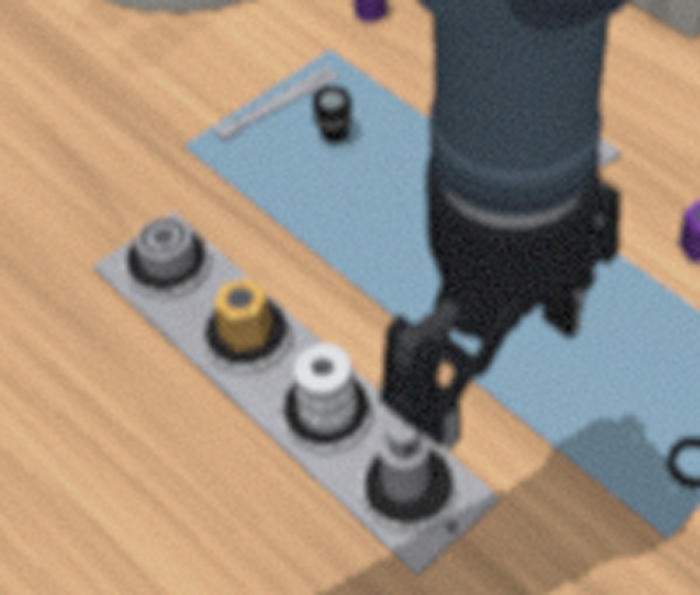

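arm_command(targets=[[0.6,0,0,0,0,0],[0.9,0,0,0,0,0],[0.9,0,0,0,0,0],[0.9,0,0,0,0,0],[0.9,0,0,0,0,0],[0.6,0,0,0,0,0],[0,0,0,0,0,0],[0,0,0,0,0,0],[0,0,0,0,0,0]])

```text
time: 33.97
eef_pos: [0.4587, -0.0746, 0.2288]
eef_rot: [-2.222, -2.219, 0.002]
ft_force: [-0.1, -0.5, 0.7]
width: 1.001
```

Run:
```python
from cell import *
from h import *
st=ctrl.state();f=grab_frame("wrist")
print(st["time"],st["eef_pos"])
cv2.imwrite("pics/w20.png",f["color"][:,:,::-1])
G=dict(a=(.4614,-.1163),b=(.4642,-.0345),c=(.469,.0541),d=(.4713,.1464))
for k,h in dict(a=.066,b=.051,c=.037,d=.024).items():
    print(k,padfit(f,st,G[k]),"top face proj if centred",proj(f,[*G[k],.016+h],st).round(1))
cv2.imwrite("pics/w20z.png",cv2.resize(f["color"][0:300,220:380,::-1],None,fx=2,fy=2,interpolation=cv2.INTER_CUBIC))
```

```text
33.9667 [ 0.45865429 -0.07459494  0.22882046]
a (array([ 0.4614, -0.1165,  0.0298]), 83) top face proj if centred [288.7 244.5]
b (array([ 0.4642, -0.0344,  0.0297]), 69) top face proj if centred [291.8 151. ]
c (array([0.4691, 0.0537, 0.0297]), 90) top face proj if centred [296.9  52.6]Traceback (most recent call last):
  File "<stdin>", line 8, in <module>
  File "h.py", line 38, in padfit
    s=least_squares(lambda x:np.hypot(*(P-x[:2]).T)-x[2],[*c,r],loss="soft_l1",f_scale=.001)
    return func(*args, **kwargs)
    vector_fun = VectorFunction(
        fun_wrapped,
    ...<6 lines>...
        workers=workers
    )
    self._update_fun()
    ~~~~~~~~~~~~~~~~^^
    self.f = self.fun_wrapped(xp_copy(self.x))
             ~~~~~~~~~~~~~~~~^^^^^^^^^^^^^^^^^
    return np.atleast_1d(self.fun(x))
                         ~~~~~~~~^^^
    return self.f(x, *self.args, **self.kwargs)
           ~~~~~~^^^^^^^^^^^^^^^^^^^^^^^^^^^^^^
  File "h.py", line 38, in <lambda>
    s=least_squares(lambda x:np.hypot(*(P-x[:2]).T)-x[2],[*c,r],loss="soft_l1",f_scale=.001)
                                        ~^~~~~~
ValueError: operands could not be broadcast together with shapes (0,) (2,)
```

Run:
```python
import cv2
im=cv2.imread("pics/w20.png");cv2.imwrite("pics/w20z.png",cv2.resize(im[0:290,220:380],None,fx=2,fy=2,interpolation=cv2.INTER_CUBIC))
```

```text
(no output)
```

View pics/w20z.png

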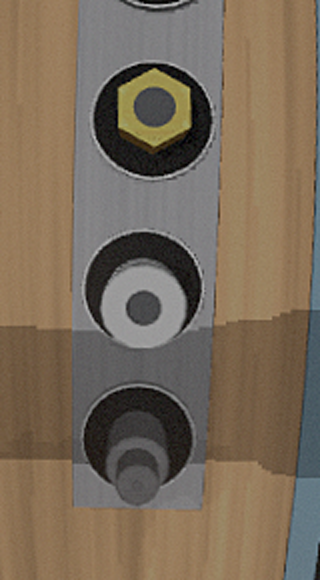

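Run:
```python
from cell import *
print(ctrl.state()["time"],ctrl.state()["ft_force"]);print(order.job_done())
```

```text
34.0167 [ 0.41710202 -0.89897735  0.06999991]
the job is handed in; nothing more can be done
None
```

I put all four parts upright on their pads in height order and handed the job in at about 34 s of the 96 s allowed. The microscope stands on the left, so the bearing went on pad_d (nearest), the nut on pad_c, the spool on pad_b and the spindle on pad_a (farthest).

- **Set-down:** each part was lowered until contact at about 5–11 N, then released. Wrist force readings never went above about 11 N.
- **Centring:** in the wrist-camera checks, the bearing and nut sat within about 1.5 mm of their pad centres. The spool and spindle were about 2 mm off along y, and I left them there.
- **Camera disagreement:** the top and wrist cameras differed by up to about 6 mm, so I used the wrist camera throughout. I corrected an apparent 2 mm sideways bias in it, judged from the bearing held in the jaws.
- **Bystanders:** in the last side-camera picture the eyepiece was still standing in its place. The arm never went near the microscope.
- **At hand-in:** the gripper was open about 0.2 m up, touching nothing.

The last wrist picture cut off pad_d, so the bearing's centring was measured only right after it was placed. It still looked right in the last side-camera picture.

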